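# Turn the sauce carousel to the serving arrow

## Robot

A 7-joint arm with a two-finger parallel gripper is mounted at the origin on the work surface. World frame = base frame: x ahead of the robot, y to its left, z up, the work surface at z = 0. Lengths are in m, angles in rad, forces in N, time in s.
With the tool pointing down it reaches from about 0.425 to 0.8 m from the base axis. Payload 8.3 kg.
Tool frame: the origin (TCP) lies midway between the tips of the shut fingers; the grasp point (between the pads) lies 19 mm behind it; z points along the fingers, y is the line along which they close (so a half turn about z gives the same grasp; the last joint's range is limited). The gripper opens to 85 mm and grips with 20 to 120 N. Pads are 22 mm wide; open, the fingers measure 114 mm over their backs; the gripper's body (76 mm by 85 mm) begins 54 mm behind the grasp point. The pads swing forward as they close: fully open they stand 13 mm farther back than shut.
Start: joints at [-1.2, 0.383, 0.016, 1.37, -0.006, 1.388, -0.046], TCP at [0.263, 0.567, 0.231] pointing down, gripper open.
Joint ranges: [-2.95, 2.95], [-0.25, 2.06], [-1.52, 1.56], [0.18, 2.33], [-1.44, 4.58], [0.02, 2.06], [-3.01, 3.01]. Speed limits (rad/s): [2.39, 2.39, 3.01, 3.01, 3.14, 3.14, 3.14].

## Interface

Orientations are given as [roll, pitch, yaw] about the fixed x, y, z axes, in that order (R = Rz(yaw) Ry(pitch) Rx(roll)).
In Python, from workcell import readout, imaging, robot gives the robot as it stands.
- The arm moves only by the tool arm_command, never from a script. Its argument "plan" is a list of rows, each a list of 3 entries, a list of its own where there are three numbers: the turn, a rotation vector about the tool's x, y, z in rad, then the shift along the tool's x, y, z in m, then the opening, from 0 (shut) to 1 (fully open). In form: [[[rx, ry, rz], [x, y, z], gripper], ...]. A call has 1 to 5 rows; each row shifts and turns the commanded pose from where the row before left it, along the tool's axes as they then stand; what a row does not reach is not made up. A row lasts 1/8 s, in which the tool goes at most 62.5 mm and 10.7 degrees, less where a joint would pass 70% of its speed; a pose out of reach is approached as far as the arm can. A call is refused whole if a number of a shift passes 0.0625 or a number of a turn 0.188, either way. A call with a gripper value outside its range is refused whole. The fingers move at their own pace and stop on an object; "squeeze" is the grip in N (left out, the last holds). Time passes only in rows, so rows that do not move let the fingers close. It gives the time, the measured TCP pose, the force, the opening and the grip force at its end, in the units of the state.
- readout.read_state(): the state, without advancing time (a new reading comes with each control period).
- imaging.camera(name): name is "side" or "top"; returns a dict with "frame" (384x512x3 uint8, red, green, blue), "mtx" (3x3 intrinsics, pixels), "R" (3x3) and "t" (3): a world point X has camera coordinates R X + t. Camera axes: x right, y down, z forward; pixel columns grow to the right and rows downward; lengths in m; the calibration is good to about 2 mm. A picture is of the moment at which its call begins. There is no depth.
- robot.job_done(): hands the job in; it is judged then, once.
Trained networks look in the newest picture that a camera, given by its name, has taken for a name from the list of things; names that differ only in an ending like _2 or _b are one class to them, and where a whole thing is asked for, a point or a joint stands for the part that bears it (a point fixed in the world has none). Each returns a list of dicts, best first, with "score" (0 to 1); they miss things now and then, are a little off and sometimes report something else, mostly with a low value. They report only what shows in the picture. A call takes as long as a camera call. They do not tell look-alikes from the thing itself.
- imaging.silhouettes(label, camera): "pixels" (384x512 bool, what is visible of it) and "box" ([centre column, centre row, width, height] in pixels, round what is visible of it).
The state is a dict: "time_s": time; "joint_pos": joint angles; "joint_vel": joint speeds; "joint_torque": joint torques, N m; "position": TCP position; "orientation": TCP orientation; "force": force on the tool from outside, world axes, zero at the start; "ft_torque": the same for the moment, N m; "grip_width": finger opening in m; "gripper_force": force on a finger pad.
Only numpy, scipy, OpenCV 4.12 (cv2) and the standard library are available. Lean on these libraries where they do the work, as an engineer would, in place of code of your own. Each camera call takes 0.05 s, during which the arm holds its last target. There are 200 camera calls.

## Task

Bring the red-lidded sauce round to the serving side: push one or more of the carousel's bare spokes with a fingertip, gently, until the red-lidded jar stands right in front of the yellow arrow on the counter, then move clear. Do not grip the spokes, do not push on the cup holders, and do not touch or lift the jars or disturb anything else on the counter; all three jars stay standing in their holders.

Things in the scene. Friction and masses are not known exactly. Their poses are not given: they have to be found in the camera images.
- foot: foot of the sauce carousel, a black disc 130 across and 12 thick screwed to the counter (its position varies); origin on the carousel's vertical axis at counter level, z up. The steel hub column on this axis is 48 across and its top is 122 above the counter; sizes in mm
- rotor (a joint): turning angle of the carousel in rad, 0 at the start, positive counter-clockwise seen from above; turns freely both ways without stops, with light friction (about 1.5 N at a spoke's end), and stays where it is left
- spokes: the three bare spokes of the carousel, round aluminium rods of diameter 12 that stick out level from the hub, 120 degrees apart, each midway in angle between two jars; rod from 24 to 110 from the axis, then the ball. Rod centre line 100 above the counter, about level with the jar tops (97). Origin on the axis at the height of the rods, x along spoke a, z up; turns with the carousel; sizes in mm
- ball_a (a point): centre of the black ball (diameter 22) on the outer end of bare spoke a; 120 from the carousel's axis, 100 above the counter; sizes in mm
- ball_b (a point): centre of the black ball (diameter 22) on the outer end of bare spoke b; 120 from the carousel's axis, 100 above the counter; sizes in mm
- ball_c (a point): centre of the black ball (diameter 22) on the outer end of bare spoke c; 120 from the carousel's axis, 100 above the counter; sizes in mm
- holders: the three round steel cup holders that carry the jars, 72 across and 15 high, their centres 80 from the axis, undersides 30 above the counter, at 60, 180 and 300 degrees from spoke a; turn with the carousel; origin on the axis; sizes in mm
- red_jar: small closed sauce jar, amber glass with paper label and red lid, diameter 58, height 62, 0.2 kg or so, loose, standing in one of the carousel's three cup holders (which one varies); origin at the centre of its underside, 35 above the counter and 80 from the carousel's axis; z up along the jar, its yaw means nothing; sizes in mm
- white_jar: small closed sauce jar, amber glass with paper label and white lid, diameter 58, height 62, 0.2 kg or so, loose, standing in one of the carousel's three cup holders (which one varies); origin at the centre of its underside, 35 above the counter and 80 from the carousel's axis; z up along the jar, its yaw means nothing; sizes in mm
- green_jar: small closed sauce jar, amber glass with paper label and green lid, diameter 58, height 62, 0.2 kg or so, loose, standing in one of the carousel's three cup holders (which one varies); origin at the centre of its underside, 35 above the counter and 80 from the carousel's axis; z up along the jar, its yaw means nothing; sizes in mm
- arrow: yellow arrow plate, 4 thick, fixed flat on the counter beside the carousel, pointing at the carousel's axis from outside (its direction varies). Origin on the carousel's axis at counter level; x points from the axis outward along the arrow, the plate lies at x = 146 to 208; sizes in mm
- arrow_tip (a point): tip of the yellow arrow, on its top face, 146 from the carousel's axis; sizes in mm
- soy_bottle: bystander: amber bottle, diameter 60, 170 tall, loose on the counter; origin at its underside; sizes in mm
- paper_cup: bystander: yellow empty cup, 76 across the rim, 90 tall, loose; origin at its underside; sizes in mm
- rice_bowl: bystander: white bowl, 120 across, 55 tall, loose; origin at its underside; sizes in mm
- tea_can: bystander: green can, diameter 66, 115 tall, loose; origin at its underside; sizes in mm
- spoon: bystander: steel spoon lying on the counter, loose; x along its length; sizes in mm
- salt_shaker: bystander: white salt shaker with steel cap, diameter 40, 70 tall, loose; origin at its underside; sizes in mm
Mind the look-alikes: they are no part of the job. Leave any pink or purple look-alike of the red_jar alone.

How it is judged:
By the outcome, as a careful person would: the job done as asked, in the order asked, and still so for the second after the job is handed in, with the robot touching nothing.
It also fails if it takes over 51 s, if anything falls off the work surface, if the arm or the gripper's body presses on something with over 40 N, if the wrist force passes 120 N, or if a joint passes its speed limit or range.

## Working session

There is one attempt and no reset: what is moved stays moved. The work goes in short steps, Python scripts to look and compute and a tool call to move; the robot and the scene stay as the last step left them, time stands still between calls to the robot, and variables do not carry over. Pictures are saved under pics/ and viewed, at most 10 in all, crops included, and the job is handed in when it is done.

Besides the shell and the picture viewer there is one more tool, called after ">>>" by a JSON object that holds its "op" and its "data", one argument or row to a line. arm_command: Moves the arm, as the interface text tells. Its arguments: {"type":"object","properties":{"plan":{"type":"array"},"squeeze":{"type":"number"}},"required":["plan"]}

```bash
mkdir -p pics; ls
python3 - <<'E'
from workcell import readout, imaging, robot
import cv2
s=readout.read_state(); print(s['time_s'],s['position'],s['orientation'],s['grip_width'])
for n in('top','side'):
    c=imaging.camera(n); cv2.imwrite(f'pics/{n}0.png',cv2.resize(c['frame'][:,:,::-1],(800,600),interpolation=cv2.INTER_CUBIC))
    print(n,c['mtx'],c['R'],c['t'])
    for l in('foot','spokes','holders','red_jar','white_jar','green_jar','ball_a','arrow','soy_bottle','paper_cup','rice_bowl','tea_can','spoon','salt_shaker'):
        for r in imaging.silhouettes(l,n): print(n,l,round(r['score'],2),[round(float(v)) for v in r['box']])
E
```

```text
pics
0.0 [0.2624316  0.56665589 0.2302591 ] [-3.13958789e+00  2.52001072e-05  2.70785152e+00] 0.08547397210687034
top [[498.46891481   0.         261.36626136]
 [  0.         498.46891481 184.94541784]
 [  0.           0.           1.        ]] [[-0.03344991 -0.99943078 -0.00438451]
 [-0.9782192   0.03363858 -0.20483075]
 [ 0.20486164 -0.00256256 -0.97878759]] [0.03985591 0.53342582 1.40819621]
top foot 0.71 [273, 172, 78, 83]
top foot 0.16 [154, 259, 26, 26]
top spokes 0.68 [270, 166, 76, 73]
top holders 0.74 [266, 188, 69, 55]
top holders 0.49 [400, 144, 31, 30]
top red_jar 0.92 [243, 166, 20, 22]
top red_jar 0.91 [207, 146, 22, 20]
top red_jar 0.87 [197, 169, 18, 18]
top red_jar 0.63 [233, 116, 20, 25]
top red_jar 0.52 [208, 199, 19, 26]
top white_jar 0.74 [270, 202, 21, 26]
top green_jar 0.65 [271, 198, 22, 22]
top ball_a 0.81 [272, 167, 77, 68]
top arrow 0.69 [274, 125, 23, 21]
top soy_bottle 0.94 [156, 259, 28, 25]
top soy_bottle 0.17 [268, 172, 78, 83]
top paper_cup 0.89 [385, 243, 32, 24]
top rice_bowl 0.79 [119, 150, 35, 37]
top rice_bowl 0.3 [154, 260, 26, 23]
top tea_can 0
[... 728 characters left out ...]
2 [265, 196, 64, 45]
side red_jar 0.33 [236, 205, 18, 25]
side white_jar 0.61 [279, 209, 22, 22]
side green_jar 0.65 [238, 204, 18, 25]
side ball_a 0.86 [265, 194, 65, 50]
side ball_a 0.59 [263, 200, 74, 54]
side ball_a 0.39 [256, 210, 59, 31]
side arrow 0.61 [264, 198, 65, 49]
side soy_bottle 0.7 [191, 141, 20, 48]
side soy_bottle 0.68 [264, 197, 64, 46]
side paper_cup 0.65 [193, 294, 25, 42]
side paper_cup 0.39 [223, 136, 42, 6]
side paper_cup 0.34 [262, 199, 73, 60]
side rice_bowl 0.88 [271, 130, 28, 22]
side tea_can 0.92 [306, 307, 29, 47]
side spoon 0.57 [222, 136, 47, 8]
side spoon 0.28 [308, 306, 25, 44]
side salt_shaker 0.72 [236, 204, 14, 28]
side salt_shaker 0.68 [244, 342, 18, 28]
```

View pics/top0.png

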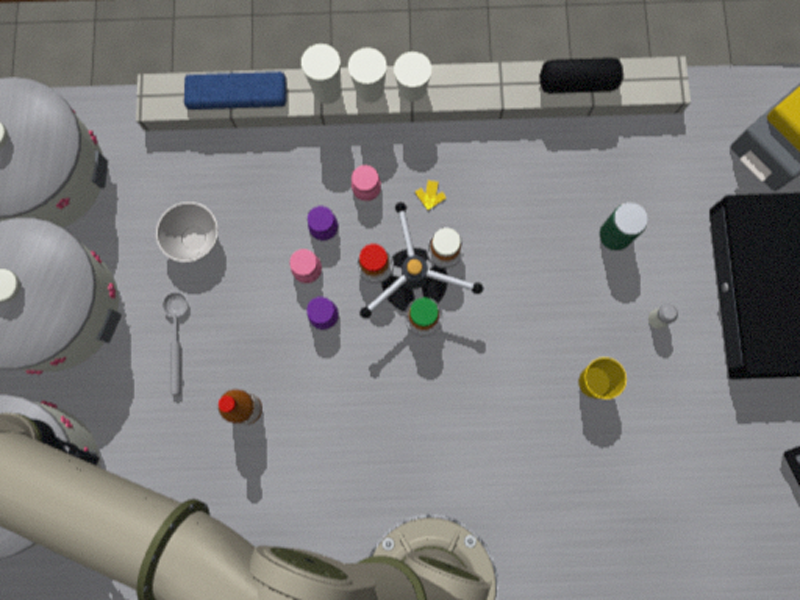

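Run:
```python
import cv2
for n,(x0,y0,x1,y1) in {'top':(180,90,340,210),'side':(200,130,360,250)}.items():
    i=cv2.imread(f'pics/{n}0.png'); f=800/512
    cv2.imwrite(f'pics/{n}0c.png',cv2.resize(i[int(y0*f):int(y1*f),int(x0*f):int(x1*f)],(800,600),interpolation=cv2.INTER_CUBIC))
```

```text
(no output)
```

View pics/top0c.png

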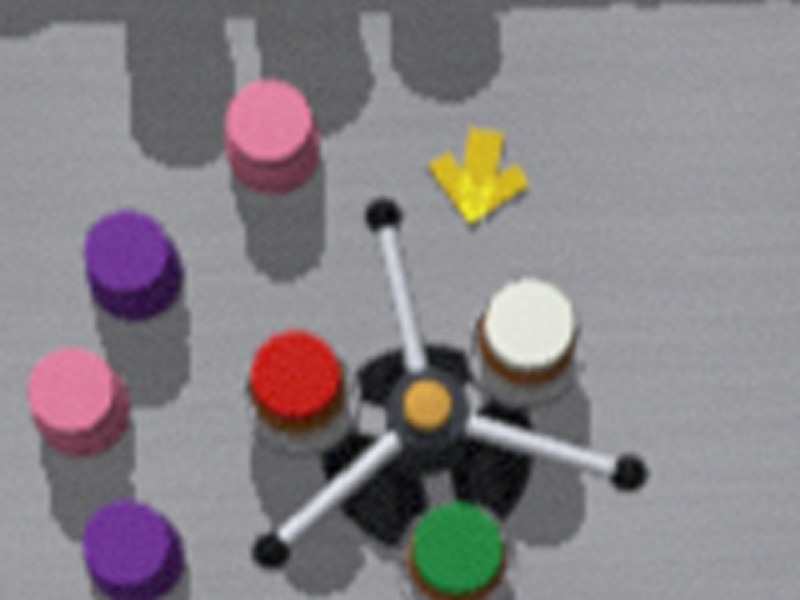

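View pics/side0.png

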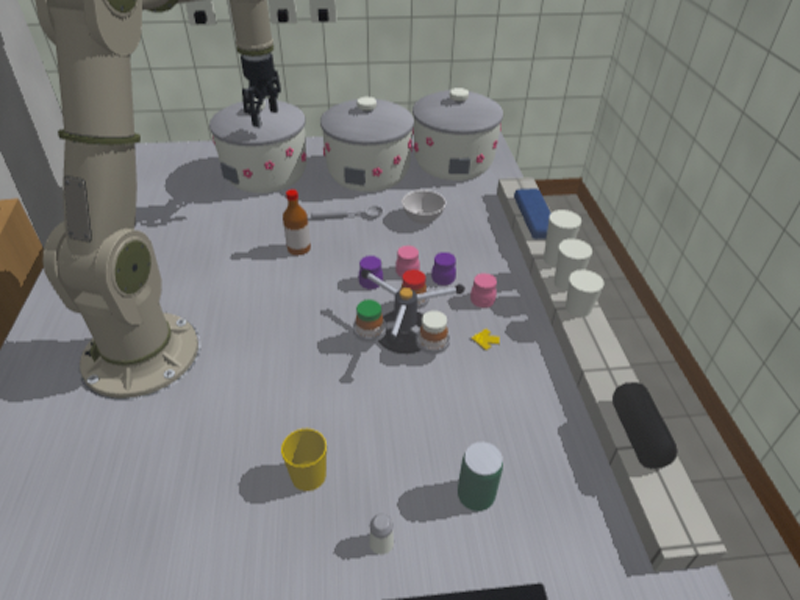

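The top view shows the red jar left of the hub, at image pixel (239,165). The balls are at (257,133), (306,185) and (234,200), the arrow tip is at (275,134), and pink and purple decoys stand to the left. Next I'll fit the geometry to these points.

```bash
cat > h.py <<'E'
import numpy as np, cv2
from scipy.optimize import least_squares
def ray(c,p,z):
    d=c['R'].T@np.linalg.solve(c['mtx'],[p[0],p[1],1.]); o=-c['R'].T@c['t']
    return (o+d*(z-o[2])/d[2])[:2]
def blobs(f,m,x0,y0,x1,y1):
    n,l,s,cn=cv2.connectedComponentsWithStats(m.astype(np.uint8)); 
    return [(cn[i],s[i,4]) for i in range(1,n) if s[i,4]>8 and x0<cn[i][0]<x1 and y0<cn[i][1]<y1]
E
python3 - <<'E'
from h import *
from workcell import imaging
c=imaging.camera('top'); f=c['frame'].astype(int); r,g,b=f[...,0],f[...,1],f[...,2]
red=blobs(f,(r>140)&(g<60)&(b<60),225,150,255,185); print('red',red)
hub=blobs(f,(r>160)&(g>100)&(b<110)&(r-b>80),255,160,275,180); print('hub',hub,[ray(c,h[0],.122) for h in hub])
ye=blobs(f,(r>150)&(g>130)&(b<90),250,100,300,145); print('arrow',ye)
balls=[]
for p in((256.6,133),(305.6,184.6),(234.2,200.2)):
    x,y=map(round,p); w=f[y-6:y+7,x-6:x+7].max(2)
    yy,xx=np.mgrid[y-6:y+7,x-6:x+7]; m=(w<60)
    q=(xx[m].mean(),yy[m].mean()); balls.append(ray(c,q,.1)); print('ball',q,m.sum(),balls[-1])
B=np.array(balls)
def mod(v): return np.array([[v[0]+.12*np.cos(v[2]+k),v[1]+.12*np.sin(v[2]+k)] for k in(0,-2*np.pi/3,2*np.pi/3)])
s=least_squares(lambda v:(mod(v)-B).ravel(),[*B.mean(0),0.2]); print('axis',s.x,'res mm',(s.fun*1e3).round(1))
o=s.x[:2]
J=ray(c,red[0][0],.097)-o; A=ray(c,(274.8,134.6),.004)-o
A2=ray(c,ye[0][0],.004)-o
for n,v in(('red',J),('tip',A),('arrowc',A2)): print(n,np.hypot(*v),np.degrees(np.arctan2(v[1],v[0])))
print('spoke deg',np.degrees(s.x[2]))
for n,p,z in(('pink1',(234,112),.097),('purple1',(206,142),.097),('pink2',(195,169),.097),('purple2',(206,199),.097),('greenlid',(271.5,199.5),.097),('whitelid',(286,155),.097)): print(n,ray(c,p,z).round(3), (ray(c,p,z)-o).round(3))
E
```

```text
red [(array([238.49315068, 164.45205479]), np.int32(219))]
hub [(array([264.72131148, 169.86885246]), np.int32(61))] [array([0.56355325, 0.01102516])]
arrow [(array([275.17021277, 124.7393617 ]), np.int32(188))]
ball (np.float64(256.0), np.float64(132.22222222222223)) 27 [0.68225394 0.03222445]
ball (np.float64(305.258064516129), np.float64(184.38709677419354)) 31 [ 0.52244706 -0.10294215]
ball (np.float64(233.61290322580646), np.float64(199.80645161290323)) 31 [0.48490753 0.10172647]
axis [0.56320284 0.01033626 0.18161319] res mm [-1.  -0.2  0.5  0.2  0.5 -0. ]
red 0.0792865644943367 71.6350850625257
tip 0.14475487030539158 -14.308159239442775
arrowc 0.17648581708013314 -12.49365676738586
spoke deg 10.405669360936221
pink1 [0.748 0.095] [0.184 0.085]
purple1 [0.659 0.178] [0.095 0.168]
pink2 [0.579 0.211] [0.016 0.2  ]
purple2 [0.49 0.18] [-0.073  0.17 ]
greenlid [ 0.483 -0.005] [-0.081 -0.016]
whitelid [ 0.612 -0.052] [ 0.048 -0.062]
```

```bash
cat > plan.py <<'E'
import sys,numpy as np
from scipy.spatial.transform import Rotation as Ro
from workcell import readout
def plan(p,yaw,n):
    s=readout.read_state(); R=Ro.from_euler('xyz',s['orientation']); P=np.array(s['position'])
    T=Ro.from_euler('xyz',[np.pi,0,yaw]); rv=(R.inv()*T).as_rotvec()/n; d=(np.array(p)-P)/n
    print(s['time_s'],P.round(4),np.degrees(s['orientation']).round(2),'F',np.round(s['force'],1))
    for k in range(n): print(rv.round(3), R.inv().apply(d).round(4)); R=R*Ro.from_rotvec(rv)
if __name__=='__main__':
    a=list(map(float,sys.argv[1:])); plan(a[:3],np.radians(a[3]),int(a[4]))
E
python3 plan.py 0.644 0.0577 0.2 100.4 13
```

```text
1.55 [0.2627 0.5671 0.2313] [-180.     -0.    155.15] F [ 0.4 -0.7 -0.7]
[-0.    -0.     0.074] [-0.0431 -0.0232  0.0024]
[-0.    -0.     0.074] [-0.0447 -0.02    0.0024]
[-0.    -0.     0.074] [-0.046  -0.0167  0.0024]
[-0.    -0.     0.074] [-0.0471 -0.0132  0.0024]
[-0.    -0.     0.074] [-0.048  -0.0097  0.0024]
[-0.    -0.     0.074] [-0.0486 -0.0062  0.0024]
[-0.    -0.     0.074] [-0.0489 -0.0026  0.0024]
[-0.    -0.     0.074] [-0.0489  0.001   0.0024]
[-0.    -0.     0.074] [-0.0487  0.0046  0.0024]
[-0.    -0.     0.074] [-0.0483  0.0081  0.0024]
[-0.    -0.     0.074] [-0.0475  0.0117  0.0024]
[-0.    -0.     0.074] [-0.0466  0.0151  0.0024]
[-0.    -0.     0.074] [-0.0453  0.0185  0.0024]
```

>>> {"op": "arm_command", "data": {
  "plan": [
    [[0, 0, 0.074], [-0.043, -0.023, 0], 0],
    [[0, 0, 0.074], [-0.045, -0.02, 0], 0],
    [[0, 0, 0.074], [-0.046, -0.017, 0], 0],
    [[0, 0, 0.074], [-0.047, -0.013, 0], 0],
    [[0, 0, 0.074], [-0.048, -0.01, 0], 0]
  ]
}}

```text
time_s: 2.17
position: [0.41, 0.3696, 0.2315]
orientation: [3.141, -0.0, 2.335]
force: [0.3, -0.0, -1.2]
grip_width: -0.0001
gripper_force: 0.0
```

>>> {"op": "arm_command", "data": {
  "plan": [
    [[0, 0, 0.074], [-0.049, -0.006, 0], 0],
    [[0, 0, 0.074], [-0.049, -0.003, 0], 0],
    [[0, 0, 0.074], [-0.049, 0.001, 0], 0],
    [[0, 0, 0.074], [-0.049, 0.005, 0], 0],
    [[0, 0, 0.074], [-0.048, 0.008, 0], 0]
  ]
}}

```text
time_s: 2.8
position: [0.5565, 0.1728, 0.2315]
orientation: [3.141, -0.0, 1.966]
force: [0.4, 0.4, -0.9]
grip_width: -0.0002
gripper_force: 0.0
```

>>> {"op": "arm_command", "data": {
  "plan": [
    [[0, 0, 0.074], [-0.0475, 0.012, 0], 0],
    [[0, 0, 0.074], [-0.0465, 0.015, 0], 0],
    [[0, 0, 0.074], [-0.045, 0.0185, 0], 0],
    [[0, 0, 0], [0, 0, 0], 0]
  ]
}}

```text
time_s: 3.3
position: [0.6444, 0.0509, 0.2308]
orientation: [-3.141, 0.003, 1.738]
force: [-0.8, -0.3, 0.4]
grip_width: -0.0
gripper_force: 0.0
```

```bash
python3 plan.py 0.644 0.0577 0.086 100.4 3; python3 -c "
from workcell import imaging; import cv2
f=imaging.camera('side')['frame'][:,:,::-1]; cv2.imwrite('pics/s1.png',cv2.resize(f[130:250,200:360],(800,600),interpolation=cv2.INTER_CUBIC))"
```

```text
3.3 [0.6444 0.0509 0.2308] [-179.97    0.18   99.56] F [-0.8 -0.3  0.4]
[-0.     0.001 -0.005] [0.0024 0.0003 0.0483]
[-0.     0.001 -0.005] [0.0023 0.0003 0.0483]
[-0.     0.001 -0.005] [0.0023 0.0003 0.0483]
```

View pics/s1.png

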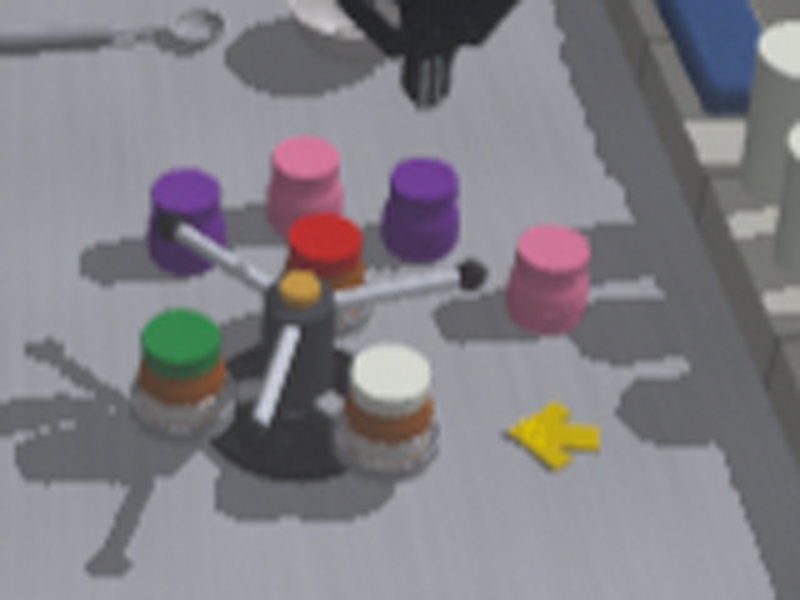

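The side view shows the shut fingertips at crop pixel (425,95), above and behind the gap between the red jar (325,240) and the spoke whose ball is at (470,275). The path down is clear.

>>> {"op": "arm_command", "data": {
  "plan": [
    [[0, 0, -0.015], [0.007, 0.001, 0.03], 0],
    [[0, 0, 0], [0, 0, 0.04], 0],
    [[0, 0, 0], [0, 0, 0.04], 0],
    [[0, 0, 0], [0, 0, 0.034], 0],
    [[0, 0, 0], [0, 0, 0], 0]
  ]
}}

```text
time_s: 3.98
position: [0.6403, 0.0653, 0.0845]
orientation: [-3.136, -0.001, 1.763]
force: [-0.2, -0.0, 0.0]
grip_width: 0.0
gripper_force: 0.0
```

>>> {"op": "arm_command", "data": {
  "plan": [
    [[0, 0, 0], [-0.004, 0, 0], 0],
    [[0, 0, 0], [-0.004, 0, 0], 0],
    [[0, 0, 0], [-0.004, 0, 0], 0],
    [[0, 0, 0], [0, 0, 0], 0]
  ]
}}

```text
time_s: 4.47
position: [0.6455, 0.051, 0.0879]
orientation: [3.141, 0.0, 1.76]
force: [0.1, -0.3, -0.4]
grip_width: -0.0002
gripper_force: 0.0
```

```bash
cat > rotor.py <<'E'
from h import *
from workcell import imaging,readout
import sys
c=imaging.camera('top'); f=c['frame'].astype(int); r,g,b=f[...,0],f[...,1],f[...,2]
o=np.array([.5632,.0103])
for n,m in(('red',(r>140)&(g<60)&(b<60)),('green',(g>90)&(r<70)&(b<90)),('white',(r>200)&(g>200)&(b>185)),('arrow',(r>150)&(g>130)&(b<90))):
    for q,a in blobs(f,m,215,105,310,230):
        v=ray(c,q,.004 if n=='arrow' else .097)-o
        if a>30: print(n,a,q.round(1),'r %.4f deg %.1f'%(np.hypot(*v),np.degrees(np.arctan2(v[1],v[0]))))
s=readout.read_state(); p=np.array(s['position']); v=p[:2]-o
yaw=np.degrees(s['orientation'][2]); print(s['time_s'],p.round(4),'yaw',round(yaw,1),'tcp r,deg',np.hypot(*v).round(4),np.degrees(np.arctan2(v[1],v[0])).round(1),'F',np.round(s['force'],1))
if len(sys.argv)>1: cv2.imwrite(sys.argv[1],cv2.resize(c['frame'][90:210,180:340,::-1],(800,600),interpolation=cv2.INTER_CUBIC))
E
python3 rotor.py pics/t2.png
```

```text
green 138 [274.1 198. ] r 0.0800 deg -163.2
white 217 [285.3 153.7] r 0.0800 deg -49.2
white 32 [286.5 177.7] r 0.0638 deg -107.1
arrow 187 [275.3 124.7] r 0.1766 deg -12.6
4.525 [0.6453 0.0514 0.0877] yaw 100.9 tcp r,deg 0.0918 26.6 F [-0.7  0.3 -0.8]
```

View pics/t2.png

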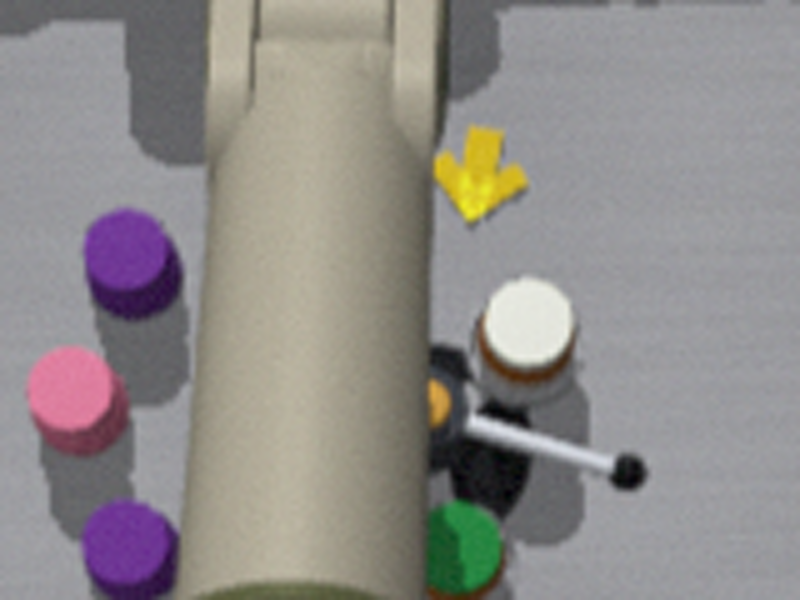

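The arm hides the red jar and the pushed spoke in the top view. The white lid is unmoved at (528,322) and the arrow tip is at (474,220). The finger is about 8 mm short of the spoke, so I'll ease into contact and then push along the arc.

>>> {"op": "arm_command", "data": {
  "plan": [
    [[0, 0, 0], [-0.003, 0, 0], 0],
    [[0, 0, 0], [-0.003, 0, 0], 0],
    [[0, 0, 0.02], [-0.002, 0, 0], 0],
    [[0, 0, 0.035], [-0.003, 0.0005, 0], 0],
    [[0, 0, 0.045], [-0.004, 0.0007, 0], 0]
  ]
}}

```text
time_s: 5.15
position: [0.6489, 0.0377, 0.0872]
orientation: [-3.141, -0.001, 1.659]
force: [-1.2, 2.1, -0.9]
grip_width: 0.0002
gripper_force: 0.8
```

```bash
python3 rotor.py
```

```text
white 218 [286.3 154.7] r 0.0803 deg -52.1
white 34 [286.9 179.1] r 0.0662 deg -110.4
arrow 153 [276.6 124.6] r 0.1777 deg -13.9
5.2 [0.6491 0.0367 0.0873] yaw 94.8 tcp r,deg 0.0898 17.1 F [ 0.4  0.7 -0.8]
```

>>> {"op": "arm_command", "data": {
  "plan": [
    [[0, 0, 0.06], [-0.0053, 0.001, 0], 0],
    [[0, 0, 0.06], [-0.0053, 0.001, 0], 0],
    [[0, 0, 0.06], [-0.0053, 0.001, 0], 0],
    [[0, 0, 0.06], [-0.0053, 0.001, 0], 0],
    [[0, 0, 0.06], [-0.0053, 0.001, 0], 0]
  ]
}}

```text
time_s: 5.82
position: [0.6533, 0.0108, 0.0873]
orientation: [3.141, -0.0, 1.358]
force: [0.1, 2.1, 0.7]
grip_width: -0.0001
gripper_force: 0.8
```

>>> {"op": "arm_command", "data": {
  "plan": [
    [[0, 0, 0.06], [-0.0053, 0.001, 0], 0],
    [[0, 0, 0.06], [-0.0053, 0.001, 0], 0],
    [[0, 0, 0.06], [-0.0053, 0.001, 0], 0],
    [[0, 0, 0.06], [-0.0053, 0.001, 0], 0],
    [[0, 0, 0.06], [-0.0053, 0.001, 0], 0]
  ]
}}

```text
time_s: 6.45
position: [0.6495, -0.0159, 0.0873]
orientation: [3.141, -0.0, 1.058]
force: [1.9, 2.1, -1.1]
grip_width: -0.0
gripper_force: 0.8
```

```bash
python3 rotor.py; python3 -c "
from workcell import imaging; import cv2
f=imaging.camera('side')['frame'][:,:,::-1]; cv2.imwrite('pics/s3.png',cv2.resize(f[130:250,200:360],(800,600),interpolation=cv2.INTER_CUBIC))"
```

```text
white 197 [293.7 169.5] r 0.0829 deg -86.7
6.5 [ 0.6492 -0.017   0.0873] yaw 60.4 tcp r,deg 0.0902 -17.6 F [1.2 0.7 0.2]
```

View pics/s3.png

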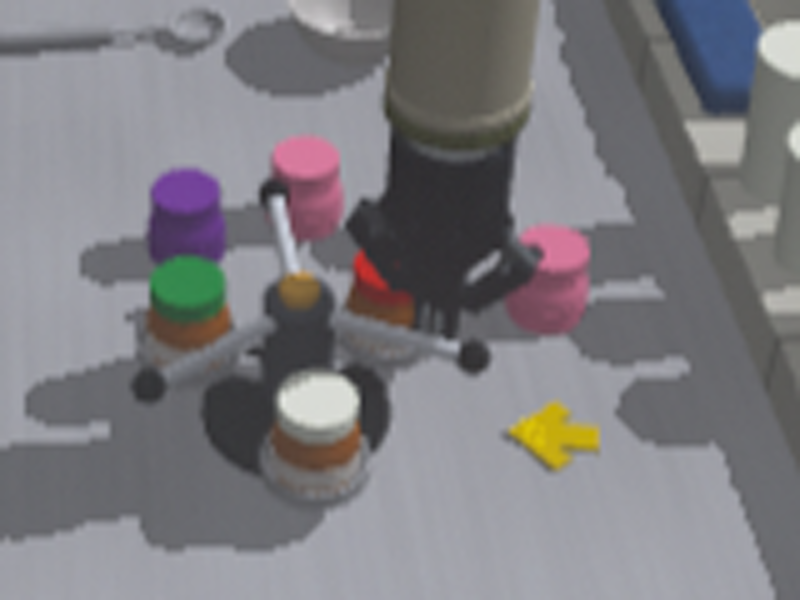

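The side view shows the finger at crop pixel (440,320) behind the spoke whose ball is at (472,355). The red jar at (385,280) is upright and the pink jar is untouched. About 46° remain.

>>> {"op": "arm_command", "data": {
  "plan": [
    [[0, 0, 0.06], [-0.0053, 0.001, 0], 0],
    [[0, 0, 0.06], [-0.0053, 0.001, 0], 0],
    [[0, 0, 0.06], [-0.0053, 0.001, 0], 0],
    [[0, 0, 0.06], [-0.0053, 0.001, 0], 0],
    [[0, 0, 0.06], [-0.0053, 0.001, 0], 0]
  ]
}}

```text
time_s: 7.18
position: [0.6381, -0.04, 0.0874]
orientation: [3.141, -0.001, 0.76]
force: [1.3, 1.1, -1.1]
grip_width: 0.0003
gripper_force: 0.8
```

>>> {"op": "arm_command", "data": {
  "plan": [
    [[0, 0, 0.06], [-0.0053, 0.001, 0], 0],
    [[0, 0, 0.06], [-0.0053, 0.001, 0], 0],
    [[0, 0, 0.06], [-0.0053, 0.001, 0], 0],
    [[0, 0, 0.04], [-0.0035, 0.0007, 0], 0],
    [[0, 0, 0.02], [-0.0018, 0.0003, 0], 0]
  ]
}}

```text
time_s: 7.8
position: [0.6237, -0.0565, 0.0874]
orientation: [3.141, -0.0, 0.521]
force: [1.7, 0.1, -0.6]
grip_width: 0.0001
gripper_force: 0.8
```

```bash
cat > side.py <<'E'
from h import *
from workcell import imaging
c=imaging.camera('side'); f=c['frame'].astype(int); r,g,b=f[...,0],f[...,1],f[...,2]
o=np.array([.5632,.0103])
for n,m in(('red',(r>130)&(g<60)&(b<60)),('green',(g>90)&(r<70)&(b<90)),('white',(r>200)&(g>200)&(b>185)),('arrow',(r>150)&(g>130)&(b<90)),('hub',(r>160)&(g>90)&(g<170)&(b<110)&(r-b>80))):
    for q,a in blobs(f,m,220,140,325,240):
        v=ray(c,q,{'arrow':.004,'hub':.122}.get(n,.094))-o
        print(n,a,q.round(1),v.round(4),'r %.4f deg %.1f'%(np.hypot(*v),np.degrees(np.arctan2(v[1],v[0]))))
E
python3 rotor.py;python3 side.py
```

```text
green 74 [236.6 186.2] r 0.0907 deg 115.2
white 34 [240.  158.8] r 0.0820 deg 59.4
7.85 [ 0.6235 -0.0567  0.0874] yaw 29.8 tcp r,deg 0.0902 -48.0 F [ 1.  -0.4 -0.2]
green 116 [245. 180.] [-0.0423  0.0663] r 0.0786 deg 122.5
arrow 24 [260.  186.6] [0.0184 0.1279] r 0.1292 deg 81.8
arrow 122 [310.6 216.7] [ 0.1726 -0.0411] r 0.1774 deg -13.4
hub 27 [259.7 186.8] [-0.0004 -0.0041] r 0.0041 deg -95.3
hub 25 [310.5 219.1] [ 0.133  -0.1606] r 0.2085 deg -50.4
```

>>> {"op": "arm_command", "data": {
  "plan": [
    [[0, 0, 0.045], [-0.004, 0.0008, 0], 0],
    [[0, 0, 0.055], [-0.0049, 0.0009, 0], 0],
    [[0, 0, 0.055], [-0.0049, 0.0009, 0], 0],
    [[0, 0, 0.045], [-0.004, 0.0008, 0], 0],
    [[0, 0, 0.02], [-0.0018, 0.0003, 0], 0]
  ]
}}

```text
time_s: 8.52
position: [0.6072, -0.0681, 0.0874]
orientation: [3.142, -0.0, 0.299]
force: [2.0, -0.5, -0.0]
grip_width: 0.0001
gripper_force: 0.8
```

```bash
python3 rotor.py pics/t4.png;python3 side.py
```

```text
green 212 [238.3 181.8] r 0.0815 deg 108.6
white 31 [244.5 154.6] r 0.0784 deg 46.9
8.575 [ 0.6071 -0.0682  0.0873] yaw 17.1 tcp r,deg 0.09 -60.8 F [-0.1 -0.1 -0.1]
red 28 [288.4 194.6] [ 0.0928 -0.0198] r 0.0949 deg -12.0
green 112 [249.7 178.3] [-0.0255  0.0739] r 0.0782 deg 109.1
arrow 26 [259.5 186.5] [0.0166 0.1286] r 0.1296 deg 82.7
arrow 121 [310.6 216.6] [ 0.1727 -0.0409] r 0.1775 deg -13.3
hub 30 [259.6 186.7] [-0.0009 -0.0037] r 0.0038 deg -103.7
hub 30 [312.  218.4] [ 0.1379 -0.1584] r 0.2100 deg -49.0
```

View pics/t4.png

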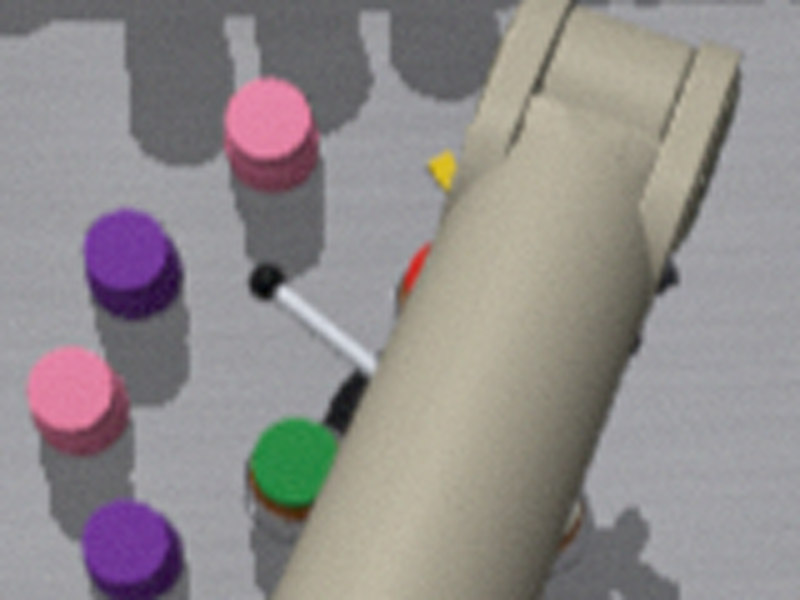

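The view shows the green lid at crop pixel (297,462), the next spoke's ball at (266,282) and the red lid just showing at (420,270) below the arrow. About 2° remain, so I'll refine both angles before the last nudge.

Run:
```python
from h import *
from workcell import imaging
c=imaging.camera('top'); o=np.array([.5632,.0103]); ang=lambda v:np.degrees(np.arctan2(v[1],v[0]))
f=c['frame'].astype(int)
yy,xx=np.mgrid[140:153,227:240]; m=f[140:153,227:240].max(2)<60
q=(xx[m].mean(),yy[m].mean()); v=ray(c,q,.1)-o; print('ball',q,np.hypot(*v),ang(v),'red',ang(v)-60)
# arrow from the first picture
i=cv2.imread('pics/top0.png').astype(int); r,g,b=i[...,2],i[...,1],i[...,0]
m=(r>130)&(g>110)&(b<100); m[:270//2]&=True
ys,xs=np.nonzero(m); k=(abs(xs-430)<30)&(abs(ys-195)<30); ys,xs=ys[k],xs[k]
P=np.array([ray(c,((x+.5)*.64-.5,(y+.5)*.64-.5),.004) for x,y in zip(xs,ys)])-o
print('centroid',ang(P.mean(0)),np.hypot(*P.mean(0)))
# symmetric axis: bisect the angular extent, and tip
a=np.degrees(np.arctan2(P[:,1],P[:,0])); R=np.hypot(*P.T); print('extent',a.min(),a.max(),'mid',(a.min()+a.max())/2,'r',R.min(),R.max(),'tip',ang(P[R<R.min()+.008].mean(0)))
```

```text
ball (np.float64(232.61290322580646), np.float64(145.70967741935485)) 0.12146917058781272 48.38612977333174 red -11.613870226668261
centroid -12.449173324692424 0.17657267045226427
extent -22.382699270614637 -2.537868997345545 mid -12.46028413398009 r 0.14697568854132434 0.20759536234491505 tip -12.163973253161645
```

>>> {"op": "arm_command", "data": {
  "plan": [
    [[0, 0, 0.01], [-0.0012, 0.0002, 0], 0],
    [[0, 0, 0], [0, 0, 0], 0],
    [[0, 0, 0], [0.006, 0, 0], 0],
    [[0, 0, 0], [0.006, 0, 0], 0],
    [[0, 0, 0], [0, 0, 0], 0]
  ]
}}

```text
time_s: 9.3
position: [0.6182, -0.0647, 0.0871]
orientation: [3.141, 0.0, 0.292]
force: [-0.3, 0.6, 0.7]
grip_width: 0.0004
gripper_force: 0.0
```

>>> {"op": "arm_command", "data": {
  "plan": [
    [[0, 0, 0], [0, 0, -0.04], 0],
    [[0, 0, 0], [0, 0, -0.05], 0],
    [[0, 0, 0], [0, 0, -0.05], 0],
    [[0, 0, 0], [0, 0, -0.02], 0],
    [[0, 0, 0], [0, 0, 0], 0]
  ]
}}

```text
time_s: 9.93
position: [0.6185, -0.0656, 0.249]
orientation: [3.141, -0.003, 0.291]
force: [0.6, -0.6, -0.8]
grip_width: -0.0
gripper_force: 0.0
```

```bash
python3 rotor.py; python3 side.py; python3 plan.py 0.5 -0.2 0.25 17 5
```

```text
green 225 [238.3 181.7] r 0.0814 deg 108.5
9.975 [ 0.6178 -0.0652  0.2472] yaw 16.7 tcp r,deg 0.0932 -54.1 F [ 0.  -0.4 -0.2]
red 117 [283.8 194.7] [ 0.0776 -0.019 ] r 0.0799 deg -13.7
green 115 [249.8 178.2] [-0.0249  0.074 ] r 0.0781 deg 108.6
white 10 [271.5 179.5] [0.0481 0.0605] r 0.0773 deg 51.5
white 115 [244.6 205.8] [-0.0543 -0.0584] r 0.0797 deg -132.9
arrow 25 [259.7 186.6] [0.0171 0.1284] r 0.1295 deg 82.4
arrow 119 [310.7 216.6] [ 0.173  -0.0408] r 0.1778 deg -13.3
hub 29 [259.6 186.7] [-0.0009 -0.0033] r 0.0034 deg -105.3
hub 69 [311.7 216.4] [ 0.139 -0.15 ] r 0.2045 deg -47.2
10.025 [ 0.6174 -0.065   0.2462] [-1.7997e+02  7.0000e-02  1.6660e+01] F [ 0.7 -0.2 -0.3]
[-0.     0.    -0.001] [-0.0302  0.0191 -0.0007]
[-0.     0.    -0.001] [-0.0303  0.0191 -0.0007]
[-0.     0.    -0.001] [-0.0303  0.0191 -0.0007]
[-0.     0.    -0.001] [-0.0303  0.019  -0.0007]
[-0.     0.    -0.001] [-0.0303  0.019  -0.0008]
```

Now I'll move aside at height to clear the top view.

>>> {"op": "arm_command", "data": {
  "plan": [
    [[0, 0, 0], [-0.03, 0.04, 0], 0],
    [[0, 0, 0], [-0.03, 0.04, 0], 0],
    [[0, 0, 0], [-0.03, 0.04, 0], 0],
    [[0, 0, 0], [-0.03, 0.04, 0], 0],
    [[0, 0, 0], [-0.03, 0.04, 0], 0]
  ]
}}

```text
time_s: 10.65
position: [0.5302, -0.3005, 0.2454]
orientation: [-3.14, 0.002, 0.291]
force: [0.5, 0.3, 0.6]
grip_width: -0.0
gripper_force: 0.0
```

>>> {"op": "arm_command", "data": {
  "plan": [
    [[0, 0, 0], [-0.02, 0.04, 0], 0],
    [[0, 0, 0], [-0.01, 0.04, 0], 0],
    [[0, 0, 0], [0, 0, 0], 0],
    [[0, 0, 0], [0, 0, 0], 0]
  ]
}}

```text
time_s: 11.15
position: [0.5254, -0.3843, 0.2457]
orientation: [-3.14, 0.002, 0.291]
force: [1.0, -0.0, -0.9]
grip_width: 0.0002
gripper_force: 0.0
```

```bash
python3 rotor.py pics/t5.png; python3 side.py
```

```text
red 215 [269.6 146.3] r 0.0777 deg -12.0
green 237 [238.7 181.8] r 0.0804 deg 109.0
white 40 [247.1 156.4] r 0.0693 deg 46.0
white 50 [287.3 162.9] r 0.0698 deg -69.2
white 42 [260.1 194.4] r 0.0666 deg 166.1
white 227 [286.3 189.5] r 0.0794 deg -132.1
arrow 189 [275.1 124.7] r 0.1765 deg -12.4
arrow 59 [264.6 169.9] r 0.0288 deg -0.2
11.2 [ 0.5259 -0.3836  0.2461] yaw 16.7 tcp r,deg 0.3957 -95.4 F [ 0.2  0.6 -0.3]
green 18 [244.2 178.1] [-0.0443  0.0764] r 0.0883 deg 120.1
white 64 [241.9 206.4] [-0.063  -0.0599] r 0.0869 deg -136.4
arrow 122 [310.6 216.6] [ 0.1728 -0.0408] r 0.1775 deg -13.3
hub 19 [315.1 215.1] [ 0.1502 -0.1458] r 0.2093 deg -44.2
hub 21 [309.  219.2] [ 0.1282 -0.1606] r 0.2055 deg -51.4
```

View pics/t5.png

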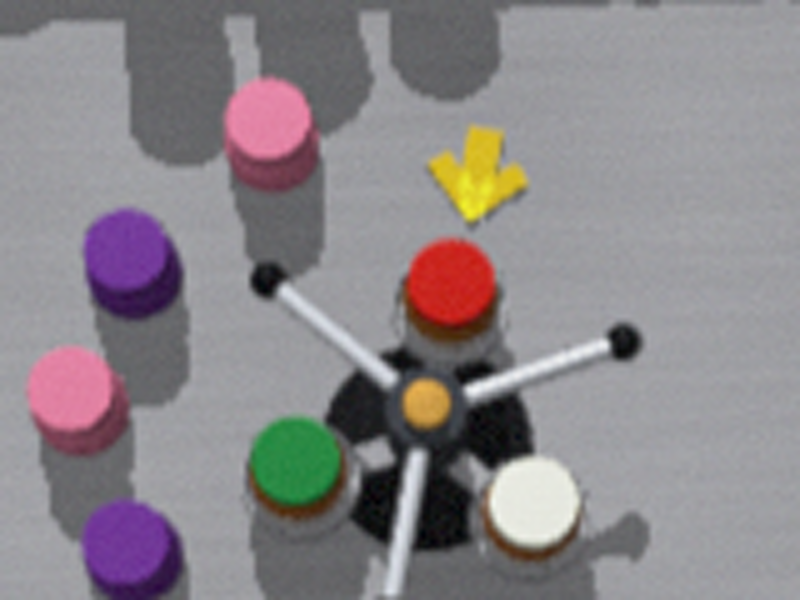

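The red jar stands at crop pixel (452,280), under the arrow tip at (474,222). Its angle is about -11.7° against -12.4° for the arrow, which is within 1 mm along the arc. All three jars are upright, the decoys haven't moved, and the arm is clear.

```bash
python3 -c "
from workcell import robot; print(robot.job_done())"
```

```text
the job is handed in; nothing more can be done
None
```

The red-lidded jar stands in front of the yellow arrow, within about 1° by camera; all three jars are upright in their holders, the arm is clear, and the job is handed in.

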